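# Put the manicure desk's bottles back in their own dishes

## Task

On the manicure desk the slim bottle, the square bottle and the jar stand in one another's dishes, and the tip box stands out on the mat. Put each one upright in the middle of its own dish - the slim round bottle in the small round dish, the square bottle in the square dish, the wide jar in the large round dish, and the tip box in the oblong tray, lengthwise along it - using a free spot (the empty tray or a clear patch of the mat) on the way. Set things down, do not drop them, and do not push the nail file or the cuticle pusher away from where they lie.

Things in the scene. Friction and masses are not known exactly. Their poses are not given: they have to be found in the camera images.
- slim_bottle_center (a point): slim round polish bottle, amber glass with a black cap: body 32 mm diameter up to 54 mm, cap 24 to 21 mm diameter from 58 mm up, 82 mm tall in all, 50 to 100 g. The point is on its axis half-way up, 41 mm above its underside; z is its axis, up. It starts upright in the large round dish.
- square_bottle_center (a point): square bottle, amber glass, body 36 x 36 mm and 46 mm high, with a black round cap (25 mm diameter) on top, 72 mm tall in all, 60 to 130 g. The point is on its axis half-way up, 36 mm above its underside (so on the square body); x and y are square to its flat sides, z up. It starts upright in the small round dish.
- jar_center (a point): wide round gel jar, amber glass with a wide black lid: 55 mm diameter, 46 mm tall, 70 to 140 g. The point is on its axis half-way up, 23 mm above its underside; z up. It starts upright in the square dish.
- tip_box_center (a point): rectangular nail-tip box with closed lid, grey with a white lid: 42 mm (its x) x 80 mm (its y) x 48 mm tall, 55 to 115 g. The point is at its centre, 24 mm above its underside; y is its length, z up. It starts on the mat, outside the dishes.
- small_dish: small round dish, 72 mm outer and 64 mm inner diameter; glazed white, fixed to the table; floor 3 mm thick, rim 4 mm wide and 6 mm high. Origin: centre of its underside, on the table top; z up. Home of the slim bottle.
- square_dish: square dish, 78 x 78 mm outside, 70 x 70 mm inside; glazed white, fixed to the table; floor 3 mm thick, rim 4 mm wide and 6 mm high. Origin: centre of its underside, on the table top; z up, x and y square to its sides. Home of the square bottle.
- large_dish: large round dish, 100 mm outer and 92 mm inner diameter; glazed white, fixed to the table; floor 3 mm thick, rim 4 mm wide and 6 mm high. Origin: centre of its underside, on the table top; z up. Home of the jar.
- long_tray: oblong tray, 78 mm (its x) x 118 mm (its y) outside, 70 x 110 mm inside; glazed white, fixed to the table; floor 3 mm thick, rim 4 mm wide and 6 mm high. Origin: centre of its underside, on the table top; z up, y along its length. Empty at the start. Home of the tip box.
- nail_file: bystander: straight grey nail file lying loose on the mat, 168 mm (its x) x 18 mm x 5 mm. Origin: centre of its underside. To be left where it is.
- pusher: bystander: thin steel cuticle pusher lying loose on the mat, 150 mm (its x) x 10 mm x 7 mm. Origin: centre of its underside. To be left where it is.
There are look-alikes about, which are no part of the job. Leave any green look-alike of the part that bears slim_bottle_center alone.

How it is judged:
By the outcome, as a careful person would: the job done as asked, in the order asked, and still so for the second after the job is handed in, with the robot touching nothing.
It also fails if it takes over 112 s, if anything falls off the work surface, if the arm or the gripper's body presses on something with over 40 N, if the wrist force passes 120 N, or if a joint passes its speed limit or range.

## Robot

A 6-joint arm with a two-finger parallel gripper is mounted at the origin on the work surface. World frame = base frame: x ahead of the robot, y to its left, z up, the work surface at z = 0. Lengths are in m, angles in rad, forces in N, time in s.
With the tool pointing down it reaches from about 0.425 to 0.95 m from the base axis. Payload 3.5 kg.
Tool frame: the origin (TCP) lies midway between the tips of the shut fingers; the grasp point (between the pads) lies 19 mm behind it; z points along the fingers, y is the line along which they close (so a half turn about z gives the same grasp; the last joint's range is limited). The gripper opens to 85 mm and grips with 20 to 120 N. Pads are 22 mm wide; open, the fingers measure 114 mm over their backs; the gripper's body (76 mm by 85 mm) begins 54 mm behind the grasp point. The pads swing forward as they close: fully open they stand 13 mm farther back than shut.
Start: joints at [-1.288, 0.286, 1.577, -0, 1.279, -0.15], TCP at [0.283, -0.613, 0.231] pointing down, gripper open.
Joint ranges: [-2.77, 2.77], [-0.9, 2.22], [0.21, 2.48], [-1.53, 4.67], [0.24, 2.81], [-2.84, 2.84]. Speed limits (rad/s): [2.79, 2.79, 3.14, 3.14, 3.14, 3.14].

## Interface

Orientations are given as a unit quaternion [x, y, z, w].
In Python, from plant import ctrl, cams, order gives the robot as it stands.
- The arm moves only by the tool move_arm, never from a script. Its argument "plan" is one flat list of numbers, 7 for each row, row after row: the shift along the world's x, y, z in mm, then the turn, a rotation vector about the world's x, y, z in degrees, then the finger opening in mm, from 0 to 85.4. A call has 1 to 12 rows; each row shifts and turns the commanded pose from where the row before left it; what a row does not reach is not made up. A row lasts 1/10 s, in which the tool goes at most 50 mm and 8.59 degrees, less where a joint would pass 70% of its speed; a pose out of reach is approached as far as the arm can. A call is refused whole if a number of a shift passes 50 or a number of a turn 8.59, either way. A call with a gripper value outside its range is refused whole. The fingers move at their own pace and stop on an object; "newtons" is the grip in N (left out, the last holds). Time passes only in rows, so rows that do not move let the fingers close. It gives the time, the measured TCP pose, the force, the opening and the grip force at its end, in the units of the state.
- ctrl.get_state(): the state, without advancing time (a new reading comes with each control period).
- cams.read_camera(name): name is "scene" or "top" or "wrist"; returns a dict with "color" (400x640x3 uint8, red, green, blue), "fov_y" (degrees; the focal length in pixels is half the picture's height over the tangent of half this angle, whatever the lens; pixels are square), "cx", "cy" (the principal point, pixels), "origin" and "orientation" of the camera in the world; the wrist camera has in their place "T_tool_cam" (4x4, takes a point from camera to tool coordinates, whose origin is the TCP and whose axes are the flange's). Camera axes: x right, y up, looking along -z (the intrinsics and any distortion apply to the point x, -y, -z); pixel columns grow to the right and rows downward; lengths in m; the calibration is good to about 2 mm. A picture is of the moment at which its call begins: read the wrist's pose just before it. There is no depth.
- order.sign_off(): hands the job in; it is judged then, once.
The state is a dict: "time": time; "qpos": joint angles; "dq": joint speeds; "joint_efforts": joint torques, N m; "eef_pos": TCP position; "tcp_rot": TCP orientation; "contact_force": force on the tool from outside, world axes, zero at the start; "wrist_torque": the same for the moment, N m; "opening": opening from 0.0 (shut) to 1.0 (fully open); "finger_force": force on a finger pad.
Only numpy, scipy, OpenCV 4.12 (cv2) and the standard library are available. Lean on these libraries where they do the work, as an engineer would, in place of code of your own. Each camera call takes 0.05 s, during which the arm holds its last target. There are 200 camera calls.

## Working session

There is one attempt and no reset: what is moved stays moved. The work goes in short steps, Python scripts to look and compute and a tool call to move; the robot and the scene stay as the last step left them, time stands still between calls to the robot, and variables do not carry over. Pictures are saved under pics/ and viewed, at most 14 in all, crops included, and the job is handed in when it is done.

Besides the shell and the picture viewer there is one more tool, called after "Emit:" by a JSON object that holds its "method" and its "body". move_arm: Moves the arm, as the interface text tells. Its arguments: {"type":"object","properties":{"plan":{"type":"array","items":{"type":"number"}},"newtons":{"type":"number"}},"required":["plan"]}

```bash
mkdir -p pics; cat > h.py <<'E'
import numpy as np, cv2
from scipy.spatial.transform import Rotation as R
from plant import ctrl, cams, order
def grab(n):
    s=ctrl.get_state(); c=cams.read_camera(n)
    if n=="wrist":
        T=np.eye(4);T[:3,3]=s["eef_pos"];T[:3,:3]=R.from_quat(s["tcp_rot"]).as_matrix()
        T=T@np.array(c["T_tool_cam"])
    else:
        T=np.eye(4);T[:3,3]=c["origin"];T[:3,:3]=R.from_quat(c["orientation"]).as_matrix()
    c["T"]=T; c["f"]=200/np.tan(np.radians(c["fov_y"])/2)
    return c
def pt(c,u,v,z):
    d=c["T"][:3,:3]@np.array([(u-c["cx"])/c["f"],-(v-c["cy"])/c["f"],-1]);o=c["T"][:3,3]
    return o+d*(z-o[2])/d[2]
def px(c,p):
    q=c["T"][:3,:3].T@(np.array(p)-c["T"][:3,3]);return c["cx"]-c["f"]*q[0]/q[2],c["cy"]+c["f"]*q[1]/q[2]
def save(c,n): cv2.imwrite("pics/"+n,c["color"][:,:,::-1])
E
python3 - <<'E'
from h import *
for n in("top","scene"):
    c=grab(n);save(c,n+"0.png");print({k:c[k] for k in c if k not in("color","T")},c["T"][:3,3],c["T"][:3,2])
print(ctrl.get_state())
E
```

```text
{'fov_y': 56.45320477040939, 'cx': 317.9099462673559, 'cy': 208.27176455399285, 'origin': array([0.38740294, 0.00167225, 0.76602113]), 'orientation': array([-0.07315552,  0.07999927,  0.71223726, -0.69351747]), 'f': np.float64(372.58293890477836)} [0.38740294 0.00167225 0.76602113] [-0.21516995  0.01248766  0.97649677]
{'fov_y': 43.91711874472264, 'cx': 320.9156707306212, 'cy': 195.9744059879415, 'origin': array([ 0.8542357 , -0.50696773,  0.72419161]), 'orientation': array([0.33410988, 0.08768727, 0.25758631, 0.90240281]), 'f': np.float64(496.0500395566932)} [ 0.8542357  -0.50696773  0.72419161] [ 0.33038273 -0.55782931  0.76136306]
{'time': 0.1, 'qpos': array([-1.28795415e+00,  2.87066978e-01,  1.57801933e+00,  1.16201598e-05,
        1.27859856e+00, -1.49945953e-01]), 'dq': array([-0.00121688, -0.00186624, -0.0033408 , -0.00051273, -0.00085452,
        0.0003789 ]), 'joint_efforts': array([ 6.97226569e-04, -4.07297945e+01, -2.93700063e+01, -1.42753374e-04,
        3.44039167e-03,  6.07063754e-06]), 'eef_pos': array([ 0.28299412, -0.61216568,  0.23009834]), 'tcp_rot': array([ 9.76677851e-01,  2.14707431e-01, -6.39107729e-05, -1.04416559e-03]), 'contact_force': array([0.57675821, 0.2402855 , 0.88611913]), 'wrist_torque': array([-0.01925573, -0.00371638, -0.02104873]), 'finger_force': 0.0, 'opening': 1.002000628898824}
```

View pics/top0.png

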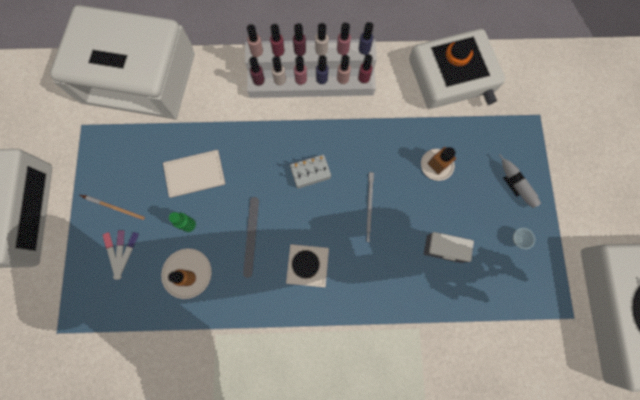

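View pics/scene0.png

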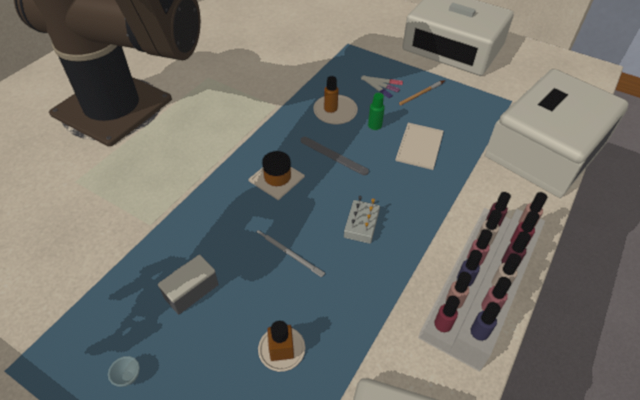

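Top view: the slim amber bottle is at (182,277) in the large dish, the jar at (306,264) in the square dish and the square bottle at (442,158) in the small dish. The tip box is at (451,248) and the beige oblong tray at (194,173). The file is at (251,237) and the pusher at (370,207). There are two candidates for the slim bottle: amber with a black cap at (182,277) and green at (182,222). The amber one fits, because it is in the large dish. I'll confirm that in a crop.

```bash
python3 - <<'E'
from h import *
for n,rois in(("top",dict(tray=(155,145,235,200),large=(155,245,218,303),square=(282,240,335,292),small=(415,144,462,184),box=(422,228,480,268),file=(240,190,265,282),push=(362,168,378,245))),):
    c=grab(n);im=c["color"];hsv=cv2.cvtColor(im,cv2.COLOR_RGB2HSV)
    b=im.astype(int); 
    m=((b[:,:,0]-b[:,:,2])>-22).astype(np.uint8)*255
    cv2.imwrite("pics/m.png",m)
    for k,(x0,y0,x1,y1) in rois.items():
        mm=np.zeros_like(m);mm[y0:y1,x0:x1]=m[y0:y1,x0:x1]
        cs,_=cv2.findContours(mm,cv2.RETR_EXTERNAL,cv2.CHAIN_APPROX_NONE);q=max(cs,key=cv2.contourArea)[:,0,:]
        z={'box':.048,'file':.005,'push':.005}.get(k,.006)
        P=np.array([pt(c,u,v,z)[:2]*1000 for u,v in q],np.float32)
        print(k,"minrect",[np.round(a,1) for a in cv2.minAreaRect(P)],"circ",[np.round(a,1) for a in cv2.minEnclosingCircle(P)], "px",q.min(0),q.max(0))
    big=cv2.resize(im[130:310,150:310],None,fx=3,fy=3,interpolation=3)
    big2=cv2.resize(im[130:310,390:490],None,fx=3,fy=3,interpolation=3)
    cv2.imwrite("pics/crop.png",np.hstack([big,big2])[:,:,::-1])
E
```

```text
tray minrect [array([638.8, 254.7]), array([ 84.1, 123.6]), np.float64(12.8)] circ [array([638.7, 254.9]), np.float64(72.0)] px [162 149] [225 197]
large minrect [array([428.6, 260.2]), array([103.7, 101.8]), np.float64(46.0)] circ [array([428.9, 260.3]), np.float64(52.4)] px [160 247] [212 299]
square minrect [array([438.1,  16.5]), array([83.5, 83.2]), np.float64(82.8)] circ [array([438.5,  17.7]), np.float64(56.3)] px [285 243] [329 287]
small minrect [array([ 648.3, -269.4]), array([79.3, 77. ]), np.float64(88.5)] circ [array([ 649.8, -271.7]), np.float64(44.3)] px [420 146] [456 180]
box minrect [array([ 462. , -257.7]), array([94.6, 50.9]), np.float64(76.9)] circ [array([ 461.5, -257. ]), np.float64(51.6)] px [423 232] [473 263]
file minrect [array([499.3, 131.5]), array([ 21.2, 167.8]), np.float64(85.4)] circ [array([499.1, 128.8]), np.float64(83.9)] px [243 197] [258 278]
push minrect [array([ 557.7, -115.8]), array([ 11.5, 149. ]), np.float64(84.4)] circ [array([ 557.6, -116.5]), np.float64(74.5)] px [366 172] [373 241]
```

View pics/crop.png

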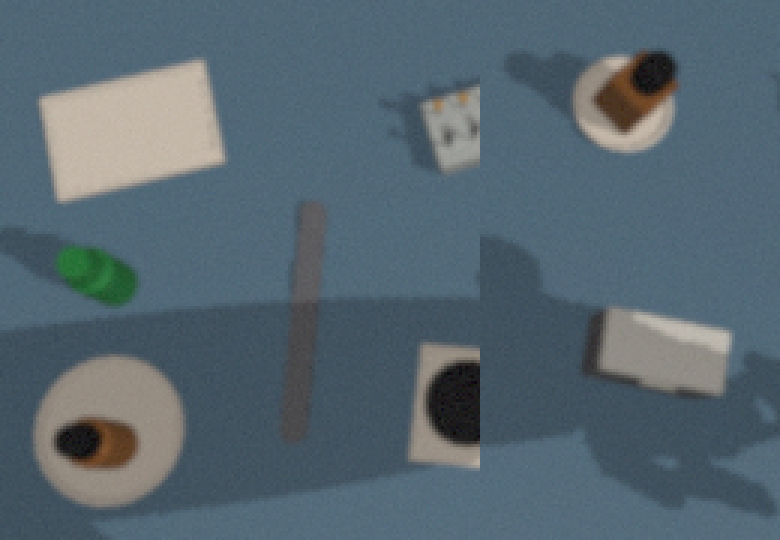

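View pics/m.png

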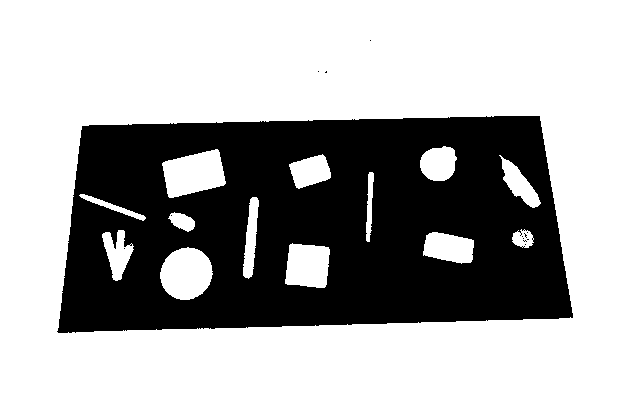

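The crop confirms it: the amber bottle with a black cap in the large dish is the target, and the green one stands apart. Moving over the tip box first.

Emit:
{"method": "move_arm", "body": {"plan": [0,0,30,0,0,7,85,22,44,0,0,0,7,85,22,44,0,0,0,7,85,22,44,0,0,0,7,85,22,44,0,0,0,7,85,22,44,0,0,0,7,85,22,44,0,0,0,7,85,22,44,0,0,0,7,85,22,44,-30,0,0,0,85,0,0,0,0,0,0,85,0,0,0,0,0,0,85]}}

```text
time: 1.25
eef_pos: [0.4561, -0.2654, 0.2344]
tcp_rot: [0.761, 0.649, -0.0, -0.001]
contact_force: [0.5, -0.6, -0.1]
opening: 0.992
finger_force: 0.0
```

```bash
python3 - <<'E'
from h import *
s=ctrl.get_state();print(s["time"],s["eef_pos"],R.from_quat(s["tcp_rot"]).as_matrix()[:,1])
c=grab("wrist");save(c,"w1.png");print(c["T"])
t=grab("top");im=t["color"].astype(int)
hsv=cv2.cvtColor(t["color"],cv2.COLOR_RGB2HSV)
dark=(t["color"].max(2)<45).astype(np.uint8)
for k,(x0,y0,x1,y1),z in(("slim",(165,262,200,290),.085),("jar",(288,246,325,284),.049),("sq",(428,142,462,175),.075)):
    m=np.zeros_like(dark);m[y0:y1,x0:x1]=dark[y0:y1,x0:x1]
    cs,_=cv2.findContours(m,cv2.RETR_EXTERNAL,cv2.CHAIN_APPROX_NONE);q=max(cs,key=cv2.contourArea)
    (u,v),r=cv2.minEnclosingCircle(q);print(k,u,v,r,pt(t,u,v,z)*1000, cv2.contourArea(q))
E
```

```text
1.25 [ 0.45613747 -0.26540835  0.23441388] [ 0.98749521 -0.15764018 -0.00166701]
[[ 0.98744106  0.14841085  0.05416982  0.46902891]
 [-0.15796572  0.93318825  0.32281036 -0.18178599]
 [-0.00264208 -0.32731318  0.94491222  0.37734705]
 [ 0.          0.          0.          1.        ]]
slim 175.64942932128906 275.97125244140625 6.649580001831055 [419.66798281 251.66574393  85.        ] 90.5
jar 305.25 263.75 12.6738920211792 [437.68443888  19.61196955  49.        ] 461.5
sq 447.1842041015625 153.8157958984375 6.9559454917907715 [ 642.76350276 -264.43222678   75.        ] 106.5
```

View pics/w1.png

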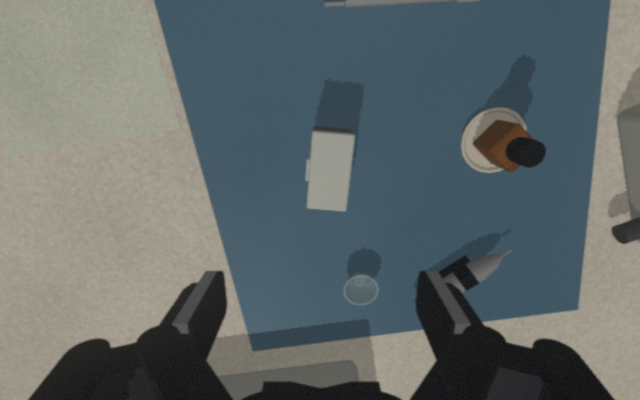

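Wrist view: the box lid has corners near (314,130), (354,132), (347,211) and (307,209). The small dish is centred near (494,140), with the square bottle at (495,145).

```bash
python3 - <<'E'
from h import *
c=grab("wrist");im=c["color"].astype(int)
m=((im.min(2)>115)&(abs(im[:,:,0]-im[:,:,2])<40)).astype(np.uint8)
def cnt(x0,y0,x1,y1,mm):
    k=np.zeros_like(mm);k[y0:y1,x0:x1]=mm[y0:y1,x0:x1]
    cs,_=cv2.findContours(k,cv2.RETR_EXTERNAL,cv2.CHAIN_APPROX_NONE);return max(cs,key=cv2.contourArea)[:,0,:]
q=cnt(295,118,365,220,m)
print([np.round(a,1) for a in cv2.minAreaRect(np.array([pt(c,u,v,.048)[:2]*1000 for u,v in q],np.float32))],q.min(0),q.max(0))
m2=((im[:,:,0]-im[:,:,2])>-15).astype(np.uint8)
q=cnt(450,95,530,180,m2);P=np.array([pt(c,u,v,.006)[:2]*1000 for u,v in q if u<500 and (v<118 or u<480 or v>155)])
A=np.c_[2*P,np.ones(len(P))];s=np.linalg.lstsq(A,(P**2).sum(1),rcond=None)[0];print("small",s[:2],np.sqrt(s[2]+s[0]**2+s[1]**2))
br=((im[:,:,0]-im[:,:,2])>35).astype(np.uint8)
q=cnt(465,110,550,180,br);print("bot",[pt(c,u,v,.049)[:2].round(4) for u,v in cv2.boxPoints(cv2.minAreaRect(q))])
dk=(im.max(2)<45).astype(np.uint8);q=cnt(500,125,555,175,dk);(u,v),r=cv2.minEnclosingCircle(q);print("cap",u,v,r,pt(c,u,v,.075))
cv2.imwrite("pics/c2.png",cv2.resize(c["color"][95:225,290:560],None,fx=2.9,fy=2.9,interpolation=3)[:,:,::-1])
E
```

```text
[array([ 462. , -263.1]), array([78.6, 44.1]), np.float64(76.3)] [305 129] [352 208]
small [ 644.75442815 -266.40727117] 35.499523493373516
bot [array([ 0.6074, -0.2584]), array([ 0.6504, -0.2425]), array([ 0.6691, -0.2792]), array([ 0.625 , -0.2966])]
cap 523.5810546875 147.5 18.748634338378906 [ 0.64038087 -0.2646366   0.075     ]
```

View pics/c2.png

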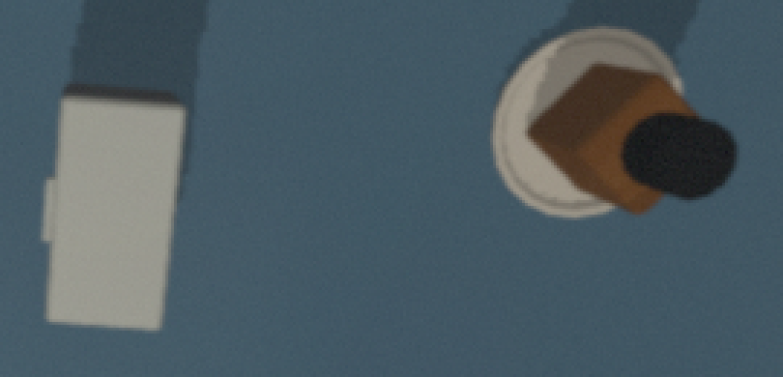

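Emit:
{"method": "move_arm", "body": {"plan": [7,2,-30,0,0,-4.4,85,0,0,-45,0,0,0,85,0,0,-45,0,0,0,85,0,0,-45,0,0,0,85,0,0,-35,0,0,0,85,0,0,-25,0,0,0,85,0,0,0,0,0,0,85,0,0,0,0,0,0,40,0,0,0,0,0,0,30,0,0,0,0,0,0,30,0,0,0,0,0,0,30,0,0,0,0,0,0,30], "newtons": 40}}

```text
time: 2.6
eef_pos: [0.4647, -0.266, 0.0126]
tcp_rot: [0.786, 0.618, 0.0, 0.002]
contact_force: [-0.1, -1.0, 5.9]
opening: 0.486
finger_force: 42.5
```

Emit:
{"method": "move_arm", "body": {"plan": [0,0,20,0,0,0,30,0,0,40,0,0,0,30,0,0,45,0,0,2.4,30,10,30,30,0,0,3,30,15,45,0,0,0,3,30,15,45,0,0,0,3,30,15,45,0,0,0,3,30,15,45,0,0,0,3,30,15,45,0,0,0,3,30,15,45,0,0,0,3,30,15,45,0,0,0,3,30,15,45,0,0,0,3,30]}}

```text
time: 3.8
eef_pos: [0.5932, 0.1276, 0.1454]
tcp_rot: [0.602, 0.798, 0.0, 0.0]
contact_force: [0.6, -0.7, -0.8]
opening: 0.485
finger_force: 41.8
```

Emit:
{"method": "move_arm", "body": {"plan": [15,45,0,0,0,0,30,15,45,0,0,0,0,30,10,30,0,0,0,0,30,4,10,0,0,0,0,30,0,0,0,0,0,0,30,0,0,0,0,0,0,30]}}

```text
time: 4.4
eef_pos: [0.6367, 0.2545, 0.1449]
tcp_rot: [0.603, 0.798, -0.001, -0.0]
contact_force: [-0.4, 0.0, -1.6]
opening: 0.489
finger_force: 41.8
```

```bash
python3 - <<'E'
from h import *
s=ctrl.get_state();r=R.from_quat(s["tcp_rot"]).as_matrix();print(s["time"],s["eef_pos"],np.degrees(np.arctan2(*r[1::-1,1])),r[:,2],s["opening"])
c=grab("wrist");save(c,"w2.png")
E
```

```text
4.4 [0.63670493 0.25450201 0.14488291] 15.78751420500258 [-1.14975289e-03 -8.94866528e-04 -9.99998939e-01] 0.48888365004341444
```

View pics/w2.png

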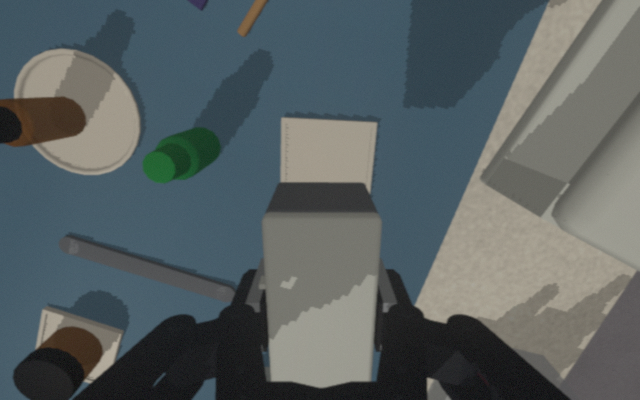

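Wrist view: the box is held squarely, with its +y face edges at y=183 and y=213. The tray's far edge runs from (282,118) to (377,122), so the box is turned a few degrees too far.

```bash
python3 - <<'E'
from h import *
c=grab("wrist")
for u,v,z in((264,213,.180),(378,214,.180),(276,183,.132),(362,183,.132),(282,118,.006),(377,122,.006)): print((pt(c,u,v,z)*1000).round(1))
# scene view fit of tray, large, square from wrist (second measure)
im=c["color"].astype(int);m=((im[:,:,0]-im[:,:,2])>-12).astype(np.uint8)
k=np.zeros_like(m);k[40:180,10:150]=m[40:180,10:150]
q=max(cv2.findContours(k,0,1)[0],key=cv2.contourArea)[:,0];P=np.array([pt(c,u,v,.006)[:2]*1000 for u,v in q if not(u<45 and 90<v<155) and not u<14])
A=np.c_[2*P,np.ones(len(P))];s=np.linalg.lstsq(A,(P**2).sum(1),rcond=None)[0];print("large",s[:2],np.sqrt(s[2]+s[0]**2+s[1]**2))
E
```

```text
[605.4 291.1 180. ]
[643.  301.3 180. ]
[604.1 287.8 132. ]
[643.7 298.9 132. ]
[588.9 303.6   6. ]
[664.1 321.5   6. ]
large [429.04018527 261.271032  ] 49.628821153461615
```

Emit:
{"method": "move_arm", "body": {"plan": [4,-1.5,0,0,0,-2.7,30,0,0,-40,0,0,0,30,0,0,-40,0,0,0,30,0,0,-30,0,0,0,30,0,0,-12,0,0,0,30,0,0,-5,0,0,0,30,0,0,-2,0,0,0,30,0,0,0,0,0,0,30,0,0,0,0,0,0,30]}}

```text
time: 5.4
eef_pos: [0.6426, 0.2542, 0.0185]
tcp_rot: [0.622, 0.783, 0.001, 0.001]
contact_force: [0.1, -0.1, -1.3]
opening: 0.487
finger_force: 41.8
```

Emit:
{"method": "move_arm", "body": {"plan": [0,0,-2,0,0,0,30,0,0,-1,0,0,0,30,0,0,0,0,0,0,30]}}

```text
time: 5.7
eef_pos: [0.6428, 0.2545, 0.0167]
tcp_rot: [0.622, 0.783, 0.001, 0.001]
contact_force: [-2.8, -1.3, 6.9]
opening: 0.49
finger_force: 42.7
```

Emit:
{"method": "move_arm", "body": {"plan": [0,0,0,0,0,0,70,0,0,0,0,0,0,70,0,0,0,0,0,0,70,0,0,30,0,0,0,70,0,0,45,0,0,0,70,0,0,45,0,0,0,70,-35,0,30,0,0,0,70,-45,0,20,0,0,0,70,-45,0,20,0,0,0,70,-45,0,20,0,0,0,70,-45,0,10,0,0,0,70,-7,0,0,0,0,0,70]}}

```text
time: 6.9
eef_pos: [0.4161, 0.2544, 0.2347]
tcp_rot: [0.621, 0.784, 0.001, 0.0]
contact_force: [-0.1, 0.5, 0.0]
opening: 0.82
finger_force: 0.0
```

```bash
python3 - <<'E'
from h import *
s=ctrl.get_state();r=R.from_quat(s["tcp_rot"]).as_matrix();print(s["time"],s["eef_pos"],np.degrees(np.arctan2(*r[1::-1,1])),s["opening"])
c=grab("wrist");save(c,"w3.png")
for n,p in(("cap",(.42,.252,.085)),("base",(.42,.252,.003))):print(n,px(c,p))
E
```

```text
6.9 [0.41614459 0.25436614 0.23469246] 13.219526776873103 0.8200744660671704
cap (np.float64(325.1673419186005), np.float64(189.73727889847095))
base (np.float64(324.2262281142532), np.float64(168.8640122612336))
```

View pics/w3.png

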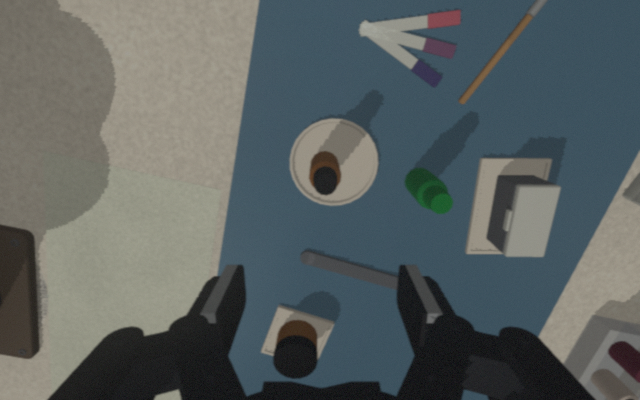

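Wrist view: the box stands in the tray at (525,205). The slim cap is at (325,181), with its body foot near (325,162). The green one is at (430,190).

```bash
python3 - <<'E'
from h import *
c=grab("wrist");print(pt(c,325,181,.085),pt(c,322,160,.025))
im=c["color"];dk=(im.max(2)<45).astype(np.uint8)
k=np.zeros_like(dk);k[160:205,300:350]=dk[160:205,300:350]
q=max(cv2.findContours(k,0,1)[0],key=cv2.contourArea);(u,v),r=cv2.minEnclosingCircle(q);print(u,v,r,pt(c,u,v,.085))
# tray & box check
for uv,z in(((482,158),.006),((551,158),.006),((466,253),.006),((516,184),.051),((559,185),.051),((503,253),.051),((548,256),.051)):print(uv,(pt(c,*uv,z)*1000).round(1))
E
```

```text
[0.41867547 0.25996166 0.085     ] [0.41479426 0.26574814 0.025     ]
324.2374572753906 179.87451171875 13.413145065307617 [0.41777189 0.26081712 0.085     ]
(482, 158) [588.2 304.6   6. ]
(551, 158) [662.8 322.1   6. ]
(466, 253) [613.8 189.9   6. ]
(516, 184) [608.1 291.6  51. ]
(559, 185) [650.5 300.4  51. ]
(503, 253) [626.2 216.7  51. ]
(548, 256) [674.9 224.4  51. ]
```

Emit:
{"method": "move_arm", "body": {"plan": [2,3.5,-30,0,0,0,70,0,0,-45,0,0,0,70,0,0,-45,0,0,0,70,0,0,-45,0,0,0,70,0,0,-30,0,0,0,70,0,0,-20,0,0,0,70,0,0,0,0,0,0,50,0,0,0,0,0,0,20,0,0,0,0,0,0,20,0,0,0,0,0,0,20,0,0,0,0,0,0,20,0,0,0,0,0,0,20], "newtons": 35}}

```text
time: 8.2
eef_pos: [0.4214, 0.2575, 0.0188]
tcp_rot: [0.622, 0.783, 0.0, 0.0]
contact_force: [-0.1, -0.3, -0.4]
opening: 0.362
finger_force: 34.6
```

Emit:
{"method": "move_arm", "body": {"plan": [0,0,20,0,0,0,20,0,0,45,0,0,0,20,0,0,45,0,0,0,20,7,-30,0,0,0,0,20,7,-45,0,0,0,0,20,7,-45,0,0,0,0,20,7,-45,0,0,0,0,20,7,-45,0,0,0,0,20,7,-45,0,0,0,0,20,7,-45,0,0,0,0,20,7,-45,0,0,0,0,20,7,-45,0,0,0,0,20]}}

```text
time: 9.4
eef_pos: [0.4841, -0.1344, 0.1287]
tcp_rot: [0.622, 0.783, 0.0, 0.0]
contact_force: [0.8, 0.2, -0.8]
opening: 0.361
finger_force: 34.8
```

Emit:
{"method": "move_arm", "body": {"plan": [7,-45,0,0,0,0,20,7,-42,0,0,0,0,20,0,0,0,0,0,0,20,0,0,-45,0,0,0,20,0,0,-40,0,0,0,20,0,0,-15,0,0,0,20,0,0,-6,0,0,0,20,0,0,-3,0,0,0,20,0,0,0,0,0,0,20,0,0,0,0,0,0,20]}}

```text
time: 10.4
eef_pos: [0.4996, -0.2203, 0.0212]
tcp_rot: [0.622, 0.783, 0.0, 0.002]
contact_force: [0.4, -0.5, -1.0]
opening: 0.365
finger_force: 34.9
```

Emit:
{"method": "move_arm", "body": {"plan": [0,0,-3,0,0,0,20,0,0,-2,0,0,0,20,0,0,0,0,0,0,20]}}

```text
time: 10.7
eef_pos: [0.4989, -0.22, 0.0155]
tcp_rot: [0.622, 0.783, 0.0, 0.001]
contact_force: [-0.4, 1.1, 4.0]
opening: 0.365
finger_force: 35.3
```

Emit:
{"method": "move_arm", "body": {"plan": [0,0,0,0,0,0,60,0,0,0,0,0,0,60,0,0,0,0,0,0,60,0,0,30,0,0,0,60,0,0,45,0,0,0,75,0,0,45,0,0,0,85,-10,35,35,0,0,0,85,-10,40,35,0,0,0,85,-10,45,20,0,0,0,85,-10,45,10,0,0,0,85,-10,45,0,0,0,0,85,-10,27,0,0,0,0,85]}}

```text
time: 11.9
eef_pos: [0.4384, 0.0162, 0.2316]
tcp_rot: [0.621, 0.784, 0.001, 0.0]
contact_force: [0.2, -0.5, 0.2]
opening: 0.999
finger_force: 0.0
```

```bash
python3 - <<'E'
from h import *
s=ctrl.get_state();r=R.from_quat(s["tcp_rot"]).as_matrix();print(s["time"],s["eef_pos"],np.degrees(np.arctan2(*r[1::-1,1])),s["opening"])
c=grab("wrist");save(c,"w4.png");print(px(c,(.4377,.018,.049)),px(c,(.438,.0165,.006)))
im=c["color"];dk=(im.max(2)<45).astype(np.uint8)
k=np.zeros_like(dk);k[110:240,260:380]=dk[110:240,260:380]
q=max(cv2.findContours(k,0,1)[0],key=cv2.contourArea);(u,v),r=cv2.minEnclosingCircle(q);print(u,v,r,pt(c,u,v,.045)*1000)
E
```

```text
11.9 [0.43835134 0.0162464  0.23162406] 13.19177911068465 0.9994145870377533
(np.float64(321.3886342374818), np.float64(175.1812987580849)) (np.float64(321.2729419999639), np.float64(166.92438382207064))
321.6363525390625 169.654541015625 26.983539581298828 [436.88668018  22.58175799  45.        ]
```

View pics/w4.png

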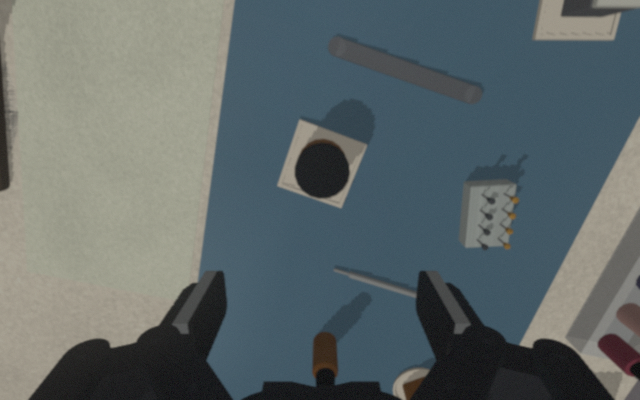

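Wrist view: the jar lid is centred at (322,170) in the square dish, whose corners are near (302,119), (367,145), (342,208) and (278,185). The slim bottle stands upright at (325,355).

Emit:
{"method": "move_arm", "body": {"plan": [-1,4,-31,0,0,0,85,0,0,-45,0,0,0,85,0,0,-45,0,0,0,85,0,0,-45,0,0,0,85,0,0,-35,0,0,0,85,0,0,-20,0,0,0,85,0,0,0,0,0,0,60,0,0,0,0,0,0,45,0,0,0,0,0,0,45,0,0,0,0,0,0,45,0,0,0,0,0,0,45], "newtons": 40}}

```text
time: 13.05
eef_pos: [0.4389, 0.0177, 0.0112]
tcp_rot: [0.622, 0.783, 0.001, 0.001]
contact_force: [-0.1, 0.1, 0.1]
opening: 0.626
finger_force: 42.4
```

```bash
python3 - <<'E'
import cv2
from h import *
im=cv2.imread("pics/w4.png")[:,:,::-1].astype(int)
c=grab("wrist");T=c["T"].copy()
# camera pose at w4: same orientation, shift by TCP difference
s=ctrl.get_state();c["T"][:3,3]+=np.array([.43835,.01625,.23162])-s["eef_pos"];print(s["eef_pos"])
m=((im[:,:,0]-im[:,:,2])>-12).astype(np.uint8)|(im.max(2)<45)
k=np.zeros_like(m,dtype=np.uint8);k[105:220,265:380]=m[105:220,265:380]
q=max(cv2.findContours(k,0,1)[0],key=cv2.contourArea)[:,0]
print(cv2.minAreaRect(np.array([pt(c,u,v,.006)[:2]*1000 for u,v in q],np.float32)))
E
```

```text
[0.43888225 0.01770499 0.01120302]
((437.4681091308594, 18.251792907714844), (80.20795440673828, 79.42346954345703), 83.04402923583984)
```

Emit:
{"method": "move_arm", "body": {"plan": [0,0,20,0,0,0,45,0,0,40,0,0,0,45,0,30,30,0,0,0,45,-2,45,0,0,0,0,45,-2,45,0,0,0,0,45,-2,45,0,0,0,0,45,-2,45,0,0,0,0,45,-2,32,0,0,0,0,45,0,0,-40,0,0,0,45,0,0,-20,0,0,0,45,0,0,0,0,0,0,45,0,0,0,0,0,0,45]}}

```text
time: 14.3
eef_pos: [0.4281, 0.2598, 0.0405]
tcp_rot: [0.622, 0.783, -0.0, -0.0]
contact_force: [-0.2, 0.8, -0.8]
opening: 0.627
finger_force: 42.7
```

```bash
python3 - <<'E'
from h import *
s=ctrl.get_state();print(s["time"],s["eef_pos"])
c=grab("wrist");save(c,"w5.png")
E
```

```text
14.3 [0.42813329 0.25984762 0.04048122]
```

View pics/w5.png

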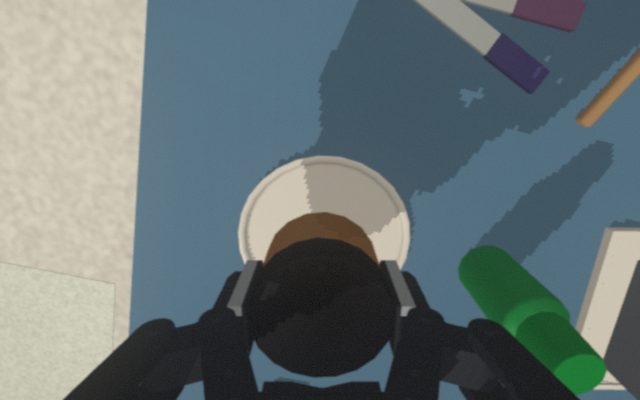

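Wrist view: the jar lid is centred at about (320,307), and the dish rim runs from u=238 to u=410 with its far edge at v=156.

```bash
python3 - <<'E'
from h import *
c=grab("wrist")
print(pt(c,320,307,.0783)*1000, pt(c,320,238,.0783)*1000,pt(c,320,376,.0783)*1000,"jarbase far",pt(c,321,212,.0333)*1000,"dish far",pt(c,324,156,.006)*1000,px(c,(.429,.261,.0783)))
E
```

```text
[426.20748523 267.10697275  78.3       ] [419.88090993 294.48757287  78.3       ] [433.62043145 235.02469975  78.3       ] jarbase far [421.93213605 287.45891276  33.3       ] dish far [418.64415904 308.86515765   6.        ] (np.float64(323.5642683877152), np.float64(321.7170060103765))
```

Emit:
{"method": "move_arm", "body": {"plan": [1.5,-2,-12,0,0,0,45,0,0,-10,0,0,0,45,0,0,-5,0,0,0,45,0,0,-2,0,0,0,45,0,0,0,0,0,0,45,0,0,0,0,0,0,45]}}

```text
time: 15.0
eef_pos: [0.4298, 0.2579, 0.0113]
tcp_rot: [0.622, 0.783, 0.0, 0.0]
contact_force: [-0.3, 0.2, -0.9]
opening: 0.629
finger_force: 42.7
```

Emit:
{"method": "move_arm", "body": {"plan": [0,0,-1,0,0,0,45,0,0,0,0,0,0,45]}}

```text
time: 15.2
eef_pos: [0.4298, 0.2579, 0.0103]
tcp_rot: [0.622, 0.783, 0.0, 0.0]
contact_force: [0.0, -0.3, -0.7]
opening: 0.632
finger_force: 42.8
```

Emit:
{"method": "move_arm", "body": {"plan": [0,0,-1,0,0,0,45,0,0,0,0,0,0,45]}}

```text
time: 15.4
eef_pos: [0.4298, 0.258, 0.0102]
tcp_rot: [0.622, 0.783, -0.0, -0.0]
contact_force: [-3.0, -1.4, 5.9]
opening: 0.633
finger_force: 43.2
```

Emit:
{"method": "move_arm", "body": {"plan": [0,0,0,0,0,0,85,0,0,0,0,0,0,85,0,0,0,0,0,0,85,0,0,30,0,0,0,85,0,0,45,0,0,0,85,0,0,45,0,0,0,85,10,-30,35,0,0,0,85,17,-43,35,0,0,0,85,17,-43,17,0,0,0,85,17,-43,17,0,0,0,85,18,-45,0,0,0,0,85,18,-45,0,0,0,0,85]}}

```text
time: 16.6
eef_pos: [0.5251, 0.0129, 0.2295]
tcp_rot: [0.622, 0.783, 0.001, 0.001]
contact_force: [0.3, -0.3, 0.2]
opening: 0.996
finger_force: 0.0
```

Emit:
{"method": "move_arm", "body": {"plan": [18,-45,0,0,0,0,85,18,-45,0,0,0,0,85,18,-45,0,0,0,0,85,18,-45,0,0,0,0,85,18,-45,0,0,0,0,85,17,-40,0,0,0,0,85,9,-10,0,0,0,0,85,0,0,0,0,0,0,85,0,0,0,0,0,0,85]}}

```text
time: 17.5
eef_pos: [0.6399, -0.2597, 0.2277]
tcp_rot: [0.622, 0.783, 0.0, -0.001]
contact_force: [-0.1, 0.5, -0.4]
opening: 0.994
finger_force: 0.0
```

```bash
python3 - <<'E'
from h import *
s=ctrl.get_state();r=R.from_quat(s["tcp_rot"]).as_matrix();print(s["time"],s["eef_pos"],np.degrees(np.arctan2(*r[1::-1,1])),s["opening"])
c=grab("wrist")
u,v=px(c,(.643,-.266,.03));u,v=int(u),int(v);print(u,v)
x0,y0=u-80,v-70
cv2.imwrite("pics/w6.png",cv2.resize(c["color"][y0:y0+140,x0:x0+160],None,fx=4,fy=4,interpolation=3)[:,:,::-1]);print(x0,y0)
E
```

```text
17.5 [ 0.63991642 -0.25974004  0.22766005] 13.09622185900818 0.9938614424948088
323 179
243 109
```

View pics/w6.png

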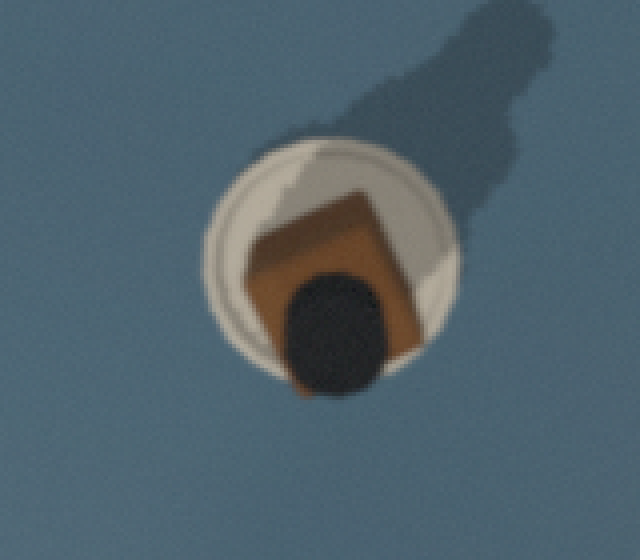

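Crop: the square bottle's body-top corners are near (247,275), (370,222), (423,345) and (305,395), its cap top is near (336,345), and the dish centre is near (332,260).

```bash
python3 - <<'E'
from h import *
c=grab("wrist")
P=np.array([pt(c,243+u/4,109+v/4,.049)[:2]*1000 for u,v in((247,275),(370,222),(423,345),(305,395))],np.float32)
print(P,P.mean(0),cv2.minAreaRect(P),np.degrees(np.arctan2(*(P[1]-P[0])[::-1])),np.degrees(np.arctan2(*(P[2]-P[1])[::-1])))
B=np.array([pt(c,243+u/4,109+v/4,.003)[:2]*1000 for u,v in((250,240),(360,191))]);print(B)
print("cap",pt(c,243+336/4,109+345/4,.075)*1000)
im=c["color"].astype(int);m=((im[:,:,0]-im[:,:,2])>-15).astype(np.uint8);k=m*0;k[135:200,285:365]=m[135:200,285:365]
q=max(cv2.findContours(k,0,1)[0],key=cv2.contourArea)[:,0];Q=np.array([pt(c,u,v,.006)[:2]*1000 for u,v in q if v<196])
s=np.linalg.lstsq(np.c_[2*Q,np.ones(len(Q))],(Q**2).sum(1),rcond=None)[0];print("small",s[:2],np.sqrt(s[2]+s[0]**2+s[1]**2))
E
```

```text
[[ 623.2705  -262.70374]
 [ 649.4813  -242.99535]
 [ 669.8915  -270.32346]
 [ 644.1861  -289.95477]] [ 646.70734 -266.49432] ((646.697998046875, -266.5771789550781), (32.79370880126953, 34.350624084472656), 36.9401741027832) 36.94017 -53.24557
[[ 622.41675567 -264.99066795]
 [ 648.92459357 -244.67599258]]
cap [ 646.41904464 -267.30781451   75.        ]
small [ 645.34455072 -266.41169646] 35.52346063387542
```

Emit:
{"method": "move_arm", "body": {"plan": [3,-3.5,0,0,0,8,85,3.5,-3.5,0,0,0,8,85,0,0,-25,0,0,8,85,0,0,-45,0,0,0,85,0,0,-45,0,0,0,85,0,0,-45,0,0,0,85,0,0,-35,0,0,0,85,0,0,-20,0,0,0,85,0,0,0,0,0,0,55,0,0,0,0,0,0,25,0,0,0,0,0,0,25,0,0,0,0,0,0,25], "newtons": 40}}

```text
time: 18.8
eef_pos: [0.6489, -0.2684, 0.0171]
tcp_rot: [0.445, 0.895, -0.0, 0.003]
contact_force: [1.0, -0.2, -0.0]
opening: 0.417
finger_force: 41.1
```

Emit:
{"method": "move_arm", "body": {"plan": [0,0,0,0,0,0,25,0,0,0,0,0,0,25]}}

```text
time: 19.0
eef_pos: [0.6489, -0.2684, 0.017]
tcp_rot: [0.445, 0.895, -0.0, 0.003]
contact_force: [-0.1, -0.1, 6.4]
opening: 0.418
finger_force: 42.1
```

Emit:
{"method": "move_arm", "body": {"plan": [0,0,20,0,0,0,25,0,0,45,0,0,0,25,0,0,45,0,0,0,25,-26.5,35.5,0,0,0,-5.5,25,-26.5,35.5,0,0,0,-5.5,25,-26.5,35.5,0,0,0,-5.5,25,-26.5,35.5,0,0,0,-5.5,25,-26.5,35.5,0,0,0,-5.5,25,-26.5,35.5,0,0,0,-5.5,25,-26.5,35.5,0,0,0,-5.5,25,-26,35,0,0,0,-5.5,25,0,0,-30,0,0,0,25]}}

```text
time: 20.2
eef_pos: [0.4357, 0.0189, 0.0976]
tcp_rot: [0.748, 0.664, 0.003, 0.003]
contact_force: [1.9, -1.4, -0.8]
opening: 0.415
finger_force: 41.4
```

Emit:
{"method": "move_arm", "body": {"plan": [0,0,-30,0,0,0,25,0,0,0,0,0,0,25,0,0,0,0,0,0,25]}}

```text
time: 20.5
eef_pos: [0.4352, 0.0162, 0.0641]
tcp_rot: [0.748, 0.663, -0.0, -0.0]
contact_force: [-0.0, 0.5, 0.0]
opening: 0.417
finger_force: 41.2
```

```bash
python3 - <<'E'
from h import *
s=ctrl.get_state();r=R.from_quat(s["tcp_rot"]).as_matrix();print(s["time"],s["eef_pos"],np.degrees(np.arctan2(*r[1::-1,1])),s["opening"])
c=grab("wrist");save(c,"w7.png")
E
```

```text
20.5 [0.43523974 0.0162463  0.06405893] -6.907591690049932 0.41713730832051943
```

View pics/w7.png

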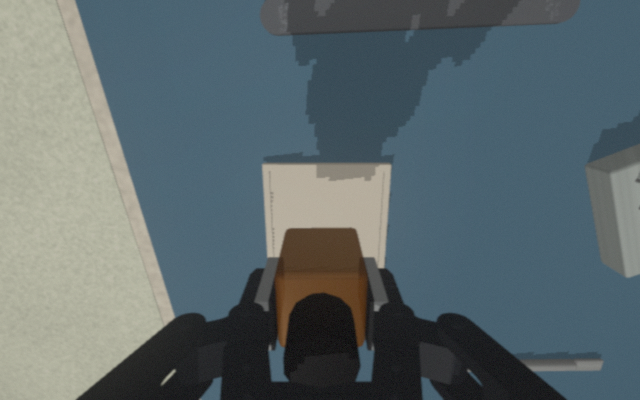

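Wrist view: the bottle is square to the dish. The dish's far edge runs from (263,164) to (391,164), and the bottle's foot edge runs from (285,228) to (358,228), so it needs a small shift to the right.

```bash
python3 - <<'E'
from h import *
c=grab("wrist")
e=np.radians(-6.9);X=np.array([np.cos(e),np.sin(e)]);Y=np.array([-X[1],X[0]])
f=lambda u,v,z:pt(c,u,v,z)[:2]*1000
print("dish",(f(263,164,.006)+f(391,164,.006))/2-39*Y)
print("bottle foot",(f(284,228,.05)+f(359,228,.05))/2-18*Y,"top",(f(276,270,.096)+f(367,270,.096))/2-18*Y)
E
```

```text
dish [439.31009944  16.68966266]
bottle foot [435.60265574  14.8625876 ] top [435.80537722  17.52023843]
```

Emit:
{"method": "move_arm", "body": {"plan": [3,1,0,0,0,0,25,0,0,-25,0,0,0,25,0,0,-15,0,0,0,25,0,0,-4,0,0,0,25,0,0,-2,0,0,0,25,0,0,0,0,0,0,25]}}

```text
time: 21.2
eef_pos: [0.4393, 0.017, 0.0184]
tcp_rot: [0.748, 0.663, 0.001, 0.001]
contact_force: [0.6, 1.0, -1.5]
opening: 0.413
finger_force: 41.3
```

Emit:
{"method": "move_arm", "body": {"plan": [0,0,-1.5,0,0,0,25,0,0,-0.5,0,0,0,25,0,0,0,0,0,0,25]}}

```text
time: 21.5
eef_pos: [0.4397, 0.0171, 0.0179]
tcp_rot: [0.748, 0.663, 0.0, 0.001]
contact_force: [-4.9, 1.8, 11.7]
opening: 0.41
finger_force: 42.9
```

Emit:
{"method": "move_arm", "body": {"plan": [0,0,0,0,0,0,70,0,0,0,0,0,0,70,0,0,0,0,0,0,70,0,0,30,0,0,0,70,0,0,45,0,0,0,70,0,0,45,0,0,0,70,10,-30,35,0,0,0,70,10,-40,35,0,0,0,70,10,-45,15,0,0,0,70,10,-45,10,0,0,0,70,10,-45,0,0,0,0,70,10,-32,0,0,0,0,70]}}

```text
time: 22.7
eef_pos: [0.4978, -0.2196, 0.2283]
tcp_rot: [0.749, 0.663, 0.0, 0.001]
contact_force: [1.0, 0.9, -0.2]
opening: 0.817
finger_force: 0.0
```

Emit:
{"method": "move_arm", "body": {"plan": [0,0,0,0,0,0,70,0,0,0,0,0,0,70]}}

```text
time: 22.9
eef_pos: [0.4972, -0.2169, 0.227]
tcp_rot: [0.749, 0.663, -0.0, -0.001]
contact_force: [-0.4, -0.1, 0.7]
opening: 0.82
finger_force: 0.0
```

```bash
python3 - <<'E'
from h import *
s=ctrl.get_state();r=R.from_quat(s["tcp_rot"]).as_matrix();print(s["time"],s["eef_pos"],np.degrees(np.arctan2(*r[1::-1,1])),s["opening"])
c=grab("wrist");save(c,"w8.png");im=c["color"];dk=(im.max(2)<50).astype(np.uint8)
k=np.zeros_like(dk);k[140:230,280:370]=dk[140:230,280:370]
q=max(cv2.findContours(k,0,1)[0],key=cv2.contourArea);print(q[:,0].min(0),q[:,0].max(0))
x0,x1=q[:,0,0].min(),q[:,0,0].max();y1=q[:,0,1].max();r=(x1-x0)/2
print("cap",pt(c,(x0+x1)/2,y1-r*.9,.082)*1000,r)
E
```

```text
22.9 [ 0.49718269 -0.21690739  0.22702934] -6.984695080734984 0.8200833519867434
[312 172] [335 200]
cap [ 498.03397775 -218.99351038   82.        ] 11.5
```

View pics/w8.png

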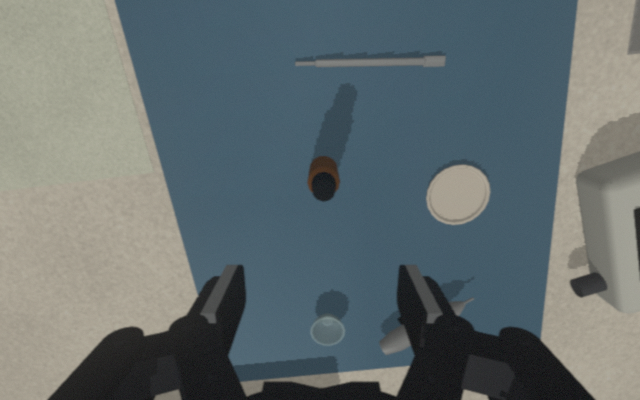

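Wrist view: the slim bottle is upright, with its cap at (323,186). The small dish at (458,194) is empty.

Emit:
{"method": "move_arm", "body": {"plan": [1,-2,-26,0,0,0,70,0,0,-45,0,0,0,70,0,0,-45,0,0,0,70,0,0,-45,0,0,0,70,0,0,-30,0,0,0,70,0,0,-20,0,0,0,70,0,0,0,0,0,0,50,0,0,0,0,0,0,20,0,0,0,0,0,0,20,0,0,0,0,0,0,20,0,0,0,0,0,0,20,0,0,0,0,0,0,20], "newtons": 35}}

```text
time: 24.15
eef_pos: [0.4996, -0.2192, 0.0185]
tcp_rot: [0.748, 0.663, 0.001, 0.001]
contact_force: [0.4, 1.6, 6.8]
opening: 0.363
finger_force: 35.2
```

Emit:
{"method": "move_arm", "body": {"plan": [0,0,20,0,0,0,20,0,0,40,0,0,0,20,0,0,20,0,0,0,20,35,-12,0,0,0,0,20,45,-14,0,0,0,0,20,45,-14,0,0,0,0,20,20,-7,0,0,0,0,20,0,0,-40,0,0,0,20,0,0,0,0,0,0,20,0,0,0,0,0,0,20]}}

```text
time: 25.15
eef_pos: [0.6419, -0.2649, 0.0548]
tcp_rot: [0.748, 0.663, -0.001, -0.002]
contact_force: [-0.7, 0.2, 0.6]
opening: 0.365
finger_force: 35.0
```

```bash
python3 - <<'E'
from h import *
s=ctrl.get_state();print(s["time"],s["eef_pos"])
c=grab("wrist");save(c,"w9.png")
im=c["color"].astype(int);m=((im[:,:,0]-im[:,:,2])>-15).astype(np.uint8);k=m*0;k[130:270,230:420]=m[130:270,230:420]
q=max(cv2.findContours(k,0,1)[0],key=cv2.contourArea)[:,0];print(q.min(0),q.max(0))
Q=np.array([pt(c,u,v,.006)[:2]*1000 for u,v in q if v<225])
s=np.linalg.lstsq(np.c_[2*Q,np.ones(len(Q))],(Q**2).sum(1),rcond=None)[0];print("small",s[:2],np.sqrt(s[2]+s[0]**2+s[1]**2))
E
```

```text
25.15 [ 0.64194754 -0.26488733  0.05481378]
[261 178] [387 269]
small [ 645.72466338 -266.55875861] 35.44691577598745
```

View pics/w9.png

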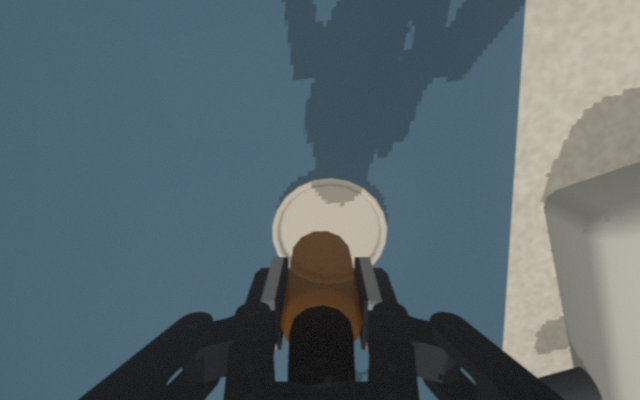

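Wrist view: the bottle foot's far edge is at (322,232), and the dish rim is centred at u=330.

```bash
python3 - <<'E'
from h import *
c=grab("wrist");e=np.radians(-6.9);Y=np.array([-np.sin(e),np.cos(e)])
print(pt(c,322,232,.0363)[:2]*1000-16*Y)
E
```

```text
[ 642.23716139 -269.3171891 ]
```

Emit:
{"method": "move_arm", "body": {"plan": [3.5,1,0,0,0,0,20,0,0,-18,0,0,0,20,0,0,-8,0,0,0,20,0,0,-4,0,0,0,20,0,0,-2,0,0,0,20,0,0,0,0,0,0,20]}}

```text
time: 25.85
eef_pos: [0.6467, -0.2646, 0.0241]
tcp_rot: [0.748, 0.663, -0.0, -0.0]
contact_force: [-0.8, -0.7, -0.8]
opening: 0.363
finger_force: 35.0
```

Emit:
{"method": "move_arm", "body": {"plan": [0,0,-1.5,0,0,0,20,0,0,-1,0,0,0,20,0,0,0,0,0,0,20]}}

```text
time: 26.15
eef_pos: [0.6471, -0.2647, 0.0224]
tcp_rot: [0.748, 0.663, 0.0, 0.0]
contact_force: [-0.1, -0.1, -0.5]
opening: 0.359
finger_force: 35.0
```

Emit:
{"method": "move_arm", "body": {"plan": [-1.5,-1,0,0,0,0,20,0,0,-1,0,0,0,20,0,0,-0.5,0,0,0,20,0,0,0,0,0,0,20]}}

```text
time: 26.55
eef_pos: [0.6456, -0.266, 0.0216]
tcp_rot: [0.748, 0.663, -0.0, 0.0]
contact_force: [-1.1, -0.7, 4.1]
opening: 0.368
finger_force: 35.4
```

Contact made. Releasing, lifting and retreating to a spot where the top camera can see everything.

Emit:
{"method": "move_arm", "body": {"plan": [0,0,0,0,0,0,70,0,0,0,0,0,0,70,0,0,0,0,0,0,70,0,0,30,0,0,0,70,0,0,45,0,0,0,70,0,0,45,0,0,0,70,0,0,45,0,0,0,70,-30,-20,40,0,0,0,70,-40,-25,0,0,0,0,70,-40,-25,0,0,0,0,70,0,0,0,0,0,0,70,0,0,0,0,0,0,70]}}

```text
time: 27.75
eef_pos: [0.537, -0.3349, 0.2229]
tcp_rot: [0.749, 0.662, 0.0, 0.0]
contact_force: [0.5, 0.6, -0.5]
opening: 0.822
finger_force: 0.0
```

```bash
python3 - <<'E'
from h import *
a=grab("top")["color"];b=grab("scene")["color"]
im=np.vstack([a[110:340,50:590],b[30:400,40:580]]);cv2.imwrite("pics/f.png",im[:,:,::-1])
E
```

```text
(no output)
```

View pics/f.png

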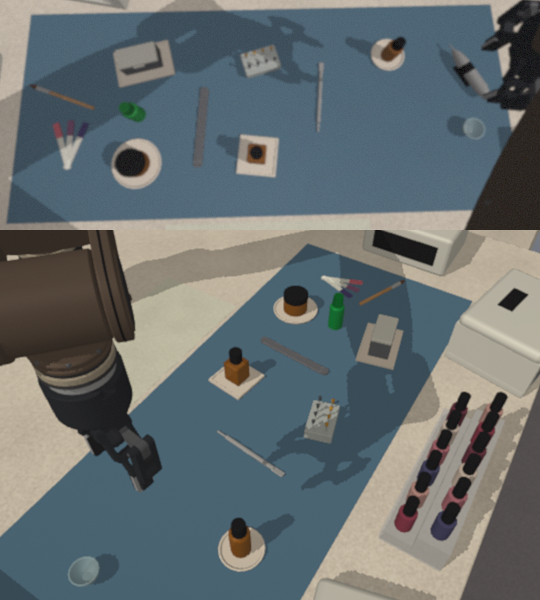

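The final views show all four upright in their own dishes, with the file, the pusher and the green bottle where they were. Handing in.

```bash
python3 -c "
from plant import order;print(order.sign_off())"
```

```text
the job is handed in; nothing more can be done
None
```

I handed the job in at about 28 s with each item upright in its own dish, within about 3 mm of centre by the camera measurements; I viewed 15 pictures, one over the limit of 14.

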